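# Roll the beam tube up the loading ramp into its cradle

### The arm

A 6-joint arm with a two-finger parallel gripper is mounted at the origin on the work surface. World frame = base frame: x ahead of the robot, y to its left, z up, the work surface at z = 0. Lengths are in m, angles in degrees, forces in N, time in s.
With the tool pointing down it reaches from about 0.3 to 0.775 m from the base axis. Payload 14.6 kg.
Tool frame: the origin (TCP) lies at the centre of the arm's flange, where the gripper is bolted on; the fingertips stand 199 mm ahead of it and the grasp point (between the pads) lies 180 mm ahead of it; x points along the fingers, y is the direction in which the jaws open and shut, and the axes are right-handed (so a half turn about x gives the same grasp; the last joint's range is limited). The gripper opens to 94 mm and grips with 3 to 60 N. Pads are 16 mm wide; open, the fingers measure 119 mm over their backs; the gripper's body (75 mm by 177 mm) begins 78 mm behind the grasp point.
Start: joints at [-70.909, 17.183, 87.147, -0, 75.671, -3.816], TCP at [0.214, -0.507, 0.405] pointing down, gripper open.
Joint ranges: [-173.82, 173.82], [-45.26, 126.66], [13.44, 144.39], [-59.66, 239.66], [0, 175.72], [-146.38, 146.38]. Speed limits (degrees/s): [127.2, 127.2, 147.25, 180, 180, 180].

### API

Orientations are given as [roll, pitch, yaw] about the fixed x, y, z axes, in that order (R = Rz(yaw) Ry(pitch) Rx(roll)).
In Python, from bench import env gives the robot as it stands.
- The arm moves only by the tool carry_out, never from a script. Its argument "commands" is text: rows parted by semicolons, each of 7 numbers parted by spaces: the turn, a rotation vector about the tool's x, y, z in rad, then the shift along the tool's x, y, z in m, then the closure, from 0 (fully open) to 1 (shut). A call has 1 to 20 rows; each row shifts and turns the pose as measured when the row begins, along the tool's axes as they then stand; what a row does not reach is not made up. A row lasts 1/10 s, in which the tool goes at most 50 mm and 8.59 degrees, less where a joint would pass 70% of its speed; a pose out of reach is approached as far as the arm can. A call is refused whole if a number of a shift passes 0.05 or a number of a turn 0.15, either way. A call with a gripper value outside its range is refused whole. The fingers move at their own pace and stop on an object; "newtons" is the grip in N (left out, the last holds). Time passes only in rows, so rows that do not move let the fingers close. It gives the time, the measured TCP pose, the force and the opening at its end, in the units of the state.
- env.observe(): the state, without advancing time (a new reading comes with each control period).
- env.grab_frame(name): name is "scene" or "top"; returns a dict with "img" (420x560x3 uint8, blue, green, red), "fx", "fy", "cx", "cy" (pixels), "D" ([k1, k2, p1, p2, k3] as OpenCV has them; the pictures are not rectified), "R" (3x3) and "t" (3): a world point X has camera coordinates R X + t. Camera axes: x right, y down, z forward; pixel columns grow to the right and rows downward; lengths in m; the calibration is good to about 2 mm. A picture is of the moment at which its call begins. There is no depth.
- env.hand_in(): hands the job in, once; it reports no verdict.
The state is a dict: "t": time; "q": joint angles; "qd": joint speeds; "tau": joint torques, N m; "tool_pos": TCP position; "ee_rot": TCP orientation; "ft_force": force on the tool from outside, world axes, zero at the start; "moment": the same for the moment, N m; "gripper_width": opening from 0.0 (shut) to 1.0 (fully open).
Only numpy, scipy, OpenCV 4.12 (cv2) and the standard library are available. Lean on these libraries where they do the work, as an engineer would, in place of code of your own. Each camera call takes 0.05 s, during which the arm holds its last target.

### The job

With the fingers, gently push the metal beam tube up the small ramp and over its top edge, so that it drops into the cradle and lies seated against the upright stop. Keep pushing it from behind all the way up: do not flick, squeeze or lift it, and do not let it get away and roll back down past the thin rod it rests on at the start. Leave the lens mount, the screwdriver and the little jar where they stand, and finish with the hand clear.

Things in the scene. Friction and masses are not known exactly. Their poses are not given: they have to be found in the camera images.
- tube: The beam tube: a plain closed, polished aluminium cylinder, 60 mm in diameter, 120 mm long, glass discs in its flat ends, 0.25 to 0.5 kg. Origin at its centre; y runs along the cylinder (level, across the ramp); x and z turn as it rolls. It rests on the ramp, kept from rolling down only by a thin rod under its downhill side, and rolls freely: let go before the top edge, it rolls back.
- ramp: The smooth dark metal ramp, fixed, sloping 7 degrees. Origin on its surface under the resting tube; x up the slope, y level across it, z square out of the surface. On the ramp the tube's centre has z = 30 mm; it starts at x = 0. The surface is 128 mm wide between side rails that stand 10 mm above it; it runs from x = -115 mm (a lip there 12 mm high) to 151 mm and is free for the fingers behind the tube.
- stand: The fixed stand of ramp and cradle. Origin on the bench under the ramp's middle line; x horizontally uphill, y across, z up. Ramp surface: 22 mm high at x = -80 mm, 41 mm at its top edge, x = 70 mm. Stop: face at x = 116.5 mm, 100 mm wide, 77 mm high. Laser module (y -260 to -138 mm) and detector (y 168 to 212 mm) stand on posts in line with the cradle, x 60 to 110 mm, 90 mm high.
- seat (a point): Where the tube's centre lies when it is seated against the stop: on the stand at x = 86.5 mm, y = 0, 66.6 mm above the bench.
- lens_mount: Bystander: a round lens in a black ring on a short steel post with a round aluminium foot 38 mm in diameter, 79 mm tall, loose on the bench. Origin under its foot.
- driver: Bystander: a screwdriver with a grey handle, 150 mm long, lying loose on the bench. Origin under its middle, x towards its tip.
- lens_jar: Bystander: a little white jar with a grey lid, 36 mm in diameter and 35 mm tall, loose on the bench. Origin under it.
- rest_rod (a point): Middle of the thin steel rod across the ramp that keeps the tube from rolling down at the start: at x = -13 mm on the ramp, its top 2.5 mm above the surface (this point).
- top_edge (a point): Middle of the ramp's straight top edge, 41 mm above the bench. Past it lies the level cradle, its floor 4 mm lower (37 mm above the bench), 46.5 mm long up to the upright stop. Once its centre is some mm past this edge the tube drops by itself into the cradle, against the stop, and stays.

How it is judged (in metres and radians):
On the way:
1. the fingers are pushing the tube on the upper part of the ramp, before the top edge (x of tube in the frame of ramp between 0.085 and 0.15 m and contact force between the fingers and tube above 0.05 N), for 0.1 s.
At the end, for the whole second after the job is handed in: The tube lies at rest on the cradle floor against the stop: its centre within 4 to 5 mm of the seat along the ramp, 10 mm across it and about 3 mm in height, its axis within 0.08 rad of square to the ramp; the three bystanders are within 20 mm of where they stood (x of tube in the frame of stand between 0.0815 and 0.0905 m and y of tube in the frame of stand between -0.01 and 0.01 m and z of tube in the frame of stand between 0.0635 and 0.069 m and angle between the y axis of tube and the y axis of stand, either way round below 0.08 rad and linear speed of tube below 0.02 m/s and distance of each of lens_mount, driver, lens_jar from where it was at the start of the episode below 0.02 m); the robot touches nothing.
It fails at once if the tube rolled back down past the rod it rested on (x of tube in the frame of ramp below -0.018 m).
It fails at once if the tube was lifted off the ramp (by more than 7 mm) (z of tube in the frame of ramp above 0.037 m).
It fails at once if the tube was squeezed or pressed hard (over 25 N) (contact force between the fingers and tube above 25 N).
It fails at once if the tube was flicked or thrown (over 0.5 m/s) (linear speed of tube above 0.5 m/s).
It fails at once if a bystander was disturbed (moved over 20 mm) (distance of any of lens_mount, driver, lens_jar from where it was at the start of the episode above 0.02 m).
It also fails if it takes over 38 s, if anything falls off the work surface, if the arm or the gripper's body presses on something with over 40 N, if the wrist force passes 120 N, or if a joint passes its speed limit or range.

## Working session

There is one attempt and no reset: what is moved stays moved. The work goes in short steps, Python scripts to look and compute and a tool call to move; the robot and the scene stay as the last step left them, time stands still between calls to the robot, and variables do not carry over. Pictures are saved under pics/ and viewed, and the job is handed in when it is done.

Besides the shell and the picture viewer there is one more tool, called after ">>>" as a command line: name --argument value ..., lists and objects as JSON in quotes. carry_out: Moves the arm, as the interface text tells. Its arguments: {"type":"object","properties":{"commands":{"type":"string"},"newtons":{"type":"number"}},"required":["commands"]}

```bash
ls; mkdir -p pics
python3 - <<'E'
from bench import env
import cv2
s=env.observe();print({k:s[k] for k in('t','tool_pos','ee_rot','gripper_width','ft_force')})
import pickle
F={}
for n in('scene','top'):
    f=env.grab_frame(n);F[n]=f;cv2.imwrite(f'pics/{n}0.png',f['img']);print(n,f['fx'],f['cx'],f['cy'],f['D'],-f['R'].T@f['t'])
pickle.dump(F,open('f0.pkl','wb'))
E
```

```text
pics
{'t': 0.0, 'tool_pos': array([ 0.21406561, -0.50658631,  0.40408574]), 'ee_rot': array([-93.15562769,  89.93191237, 109.74923071]), 'gripper_width': 0.9973699262789751, 'ft_force': array([0.2981025 , 0.43558836, 0.45333784])}
scene 428.1353367759362 284.16522693037837 205.74202905593035 [-0.09726444  0.          0.          0.          0.        ] [0.9114173  0.319531   0.68284949]
top 474.440173369806 287.3810574816523 213.47630614217064 [-0.04437809  0.          0.          0.          0.        ] [ 0.54678098 -0.03286333  0.86232314]
```

View pics/scene0.png

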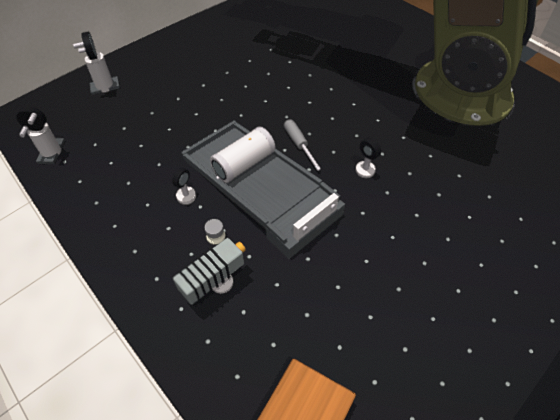

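View pics/top0.png

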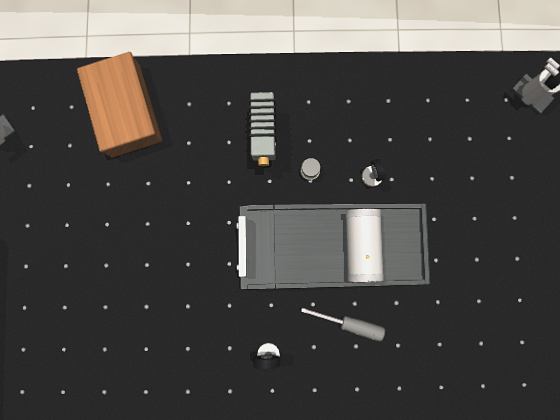

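```bash
cat > h.py <<'E'
import numpy as np,cv2
def ray(f,uv,z):
    K=np.array([[f['fx'],0,f['cx']],[0,f['fy'],f['cy']],[0,0,1]])
    p=cv2.undistortPoints(np.array(uv,float).reshape(-1,1,2),K,np.array(f['D']))[:,0]
    d=np.c_[p,np.ones(len(p))]@f['R']; c=-f['R'].T@f['t']
    return c+d*((z-c[2])/d[:,2])[:,None]
def proj(f,X):
    K=np.array([[f['fx'],0,f['cx']],[0,f['fy'],f['cy']],[0,0,1]])
    return cv2.projectPoints(np.array(X,float).reshape(-1,1,3),cv2.Rodrigues(f['R'])[0],f['t'],K,np.array(f['D']))[0][:,0]
E
python3 - <<'E'
import pickle,cv2,numpy as np
from h import *
F=pickle.load(open('f0.pkl','rb'));f=F['top']
im=f['img'];g=cv2.cvtColor(im,cv2.COLOR_BGR2GRAY)
m=(g>130).astype(np.uint8);
cs,_=cv2.findContours(m,0,2)
for c in cs:
    if cv2.contourArea(c)>80:
        r=cv2.minAreaRect(c);print(r,cv2.contourArea(c))
        z=.077 if r[0][0]<250 else .052
        if 230<r[0][0]<400 and 200<r[0][1]<300: print(ray(f,cv2.boxPoints(r),z).round(4).tolist(), ray(f,[r[0]],z))
cv2.imwrite('pics/t0z.png',cv2.resize(im[190:310,220:450],None,fx=3.4,fy=3.4,interpolation=cv2.INTER_CUBIC))
s=F['scene']['img'];cv2.imwrite('pics/s0z.png',cv2.resize(s[110:260,170:360],None,fx=4,fy=4,interpolation=cv2.INTER_CUBIC))
E
```

```text
((268.28802490234375, 348.7394104003906), (22.022491455078125, 11.635464668273926), 2.8624050617218018) 161.5
((342.3500061035156, 321.95001220703125), (85.3814926147461, 11.067973136901855), 18.434946060180664) 470.5
((241.0, 246.0), (60.0, 8.0), 90.0) 383.5
[[0.6274, 0.0514, 0.077], [0.6272, 0.038, 0.077], [0.5281, 0.0388, 0.077], [0.5283, 0.0519, 0.077]] [[0.57746818 0.04500981 0.077     ]]
((364.7232666015625, 244.9750518798828), (72.71540832519531, 33.1527099609375), 88.02507019042969) 2291.5
[[0.6386, -0.135, 0.052], [0.6397, -0.1922, 0.052], [0.5156, -0.1921, 0.052], [0.5147, -0.1357, 0.052]] [[ 0.5766943  -0.16371057  0.052     ]]
((369.88458251953125, 177.076904296875), (19.969207763671875, 14.144856452941895), 56.3099365234375) 143.0
((310.5, 166.5), (17.0, 17.0), 90.0) 226.0
((262.5, 145.5), (17.0, 23.0), 90.0) 375.0
((262.0, 95.0), (6.0, 22.0), 90.0) 109.0
((552.6593627929688, 65.88938903808594), (16.086326599121094, 10.442001342773438), 41.18592834472656) 117.5
((279.5, 75.0), (150.0, 559.0), 90.0) 34206.5
```

View pics/t0z.png

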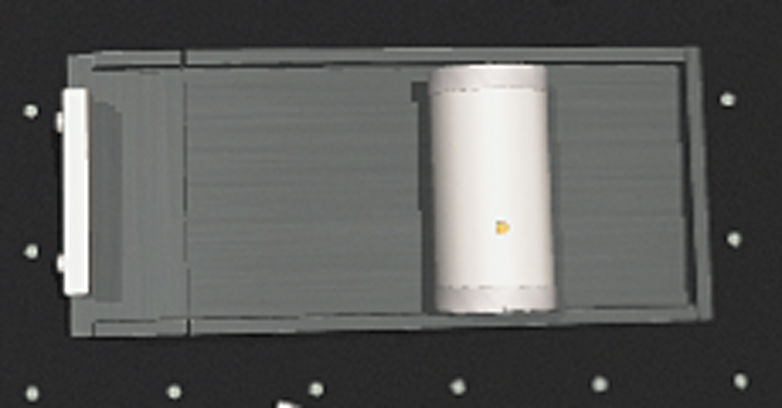

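View pics/s0z.png

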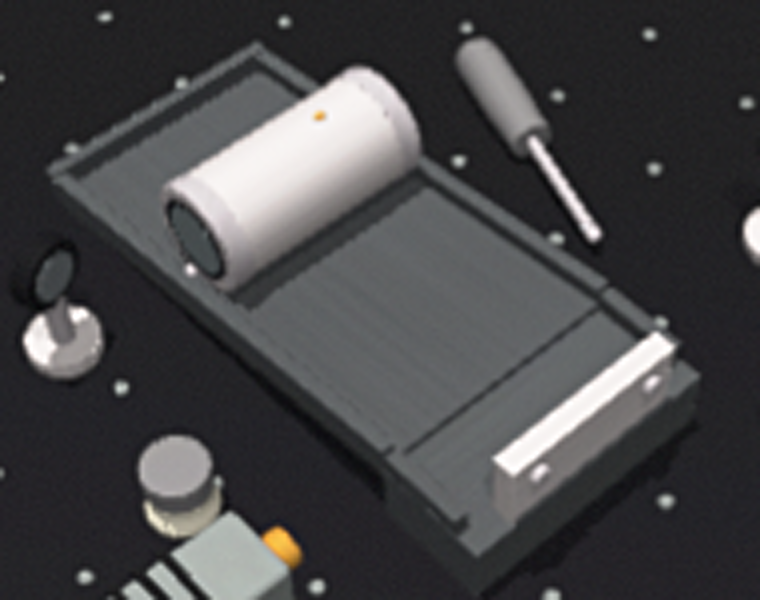

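Run:
```python
import pickle,cv2,numpy as np
from h import *
F=pickle.load(open('f0.pkl','rb'));f=F['top']
def P(u,z):
    return ray(f,[((u[0]+.5)/3.4-.5+220,(u[1]+.5)/3.4-.5+190)],z)[0]
def pr(n,a,b,z):
    A,B=P(a,z),P(b,z);d=B-A;print(n,A[:2].round(4),B[:2].round(4),'mid',((A+B)/2)[:2].round(4),'len',np.hypot(*d[:2]).round(4),'ang',np.degrees(np.arctan2(d[1],d[0])).round(2))
pr('low end',(699,47),(712,320),.020)
pr('seam',(184,50),(188,336),.051)
pr('seam floor',(186,70),(187,318),.041)
pr('stopnear',(89,89),(89,296),.077)
pr('stopfar',(63,88),(64,296),.077)
pr('upend',(68,56),(72,337),.047)
pr('tubeR',(547,75),(553,305),.052)
pr('tubeL',(432,75),(437,305),.052)
pr('tube ends',(490,65),(496,313),.052)
print(f['R'])
# subpixel tube axis from mask per row
g=cv2.cvtColor(f['img'],cv2.COLOR_BGR2GRAY)
m=(g>130)
pts=[]
for r in range(215,276):
    xs=np.where(m[r,335:395])[0]+335
    pts.append((xs.min(),xs.max(),r))
pts=np.array(pts,float)
for k,n in((0,'L'),(1,'R')):
    w=ray(f,np.c_[pts[:,k],pts[:,2]],.052);p=np.polyfit(w[:,0],w[:,1],1);print(n,np.degrees(np.arctan(p[0])),np.polyval(p,.577))
```

```text
low end [ 0.6503 -0.2803] [ 0.5075 -0.2806] mid [ 0.5789 -0.2804] len 0.1429 ang -179.88
seam [ 0.6493 -0.0094] [ 0.5057 -0.0094] mid [ 0.5775 -0.0094] len 0.1435 ang -179.97
seam floor [ 0.6402 -0.01  ] [ 0.5142 -0.0088] mid [ 0.5772 -0.0094] len 0.126 ang 179.45
stopnear [0.6275 0.0367] [0.5269 0.0374] mid [0.5772 0.037 ] len 0.1006 ang 179.57
stopfar [0.6282 0.0494] [0.5271 0.0495] mid [0.5777 0.0495] len 0.1011 ang 179.93
upend [0.6477 0.0499] [0.5059 0.0488] mid [0.5768 0.0493] len 0.1418 ang -179.55
tubeR [ 0.6334 -0.1929] [ 0.5179 -0.1917] mid [ 0.5756 -0.1923] len 0.1154 ang 179.43
tubeL [ 0.6343 -0.1346] [ 0.519  -0.1338] mid [ 0.5767 -0.1342] len 0.1153 ang 179.59
tube ends [ 0.6389 -0.1641] [ 0.5145 -0.1631] mid [ 0.5767 -0.1636] len 0.1244 ang 179.53
[[-1.62859394e-02 -9.99865164e-01 -2.10278044e-03]
 [-9.94260384e-01  1.64169845e-02 -1.05720249e-01]
 [ 1.05740516e-01  3.68957713e-04 -9.94393688e-01]]
L 0.13494726226868278 -0.13630549201621303
R 0.15812767368054467 -0.19115664949066796
```

```bash
cat >> h.py <<'E'
from scipy.spatial.transform import Rotation as Ro
def plan(env,target,jaw=(1,0,0)):
    s=env.observe();R=Ro.from_euler('xyz',s['ee_rot'],degrees=True).as_matrix()
    j=np.array(jaw,float)
    if j@R[:,1]<0:j=-j
    G=np.c_[[0,0,-1.],j,np.cross([0,0,-1.],j)]
    rv=Ro.from_matrix(R.T@G).as_rotvec()
    d=np.array(target)-s['tool_pos']
    print('t',s['t'],'pos',s['tool_pos'].round(4),'tip z',(s['tool_pos']+R[:,0]*.199)[2].round(4),'F',s['ft_force'].round(2),'w',round(s['gripper_width'],3),'q',s['q'].round(1))
    print('R',R.round(3).tolist());print('rotvec rad',rv.round(4),'shift world',d.round(4),'tool',(R.T@d).round(4),'in goal frame',(G.T@d).round(4))
E
python3 -c "
from bench import env
from h import *
plan(env,(.577,-.228,.30))
f=__import__('pickle').load(open('f0.pkl','rb'))['top']
print(ray(f,[(373,178)],.0),ray(f,[(310,168)],.035),ray(f,[(364,330)],.015),ray(f,[(304,311)],.01))"
```

```text
t 0.1 pos [ 0.2141 -0.5066  0.4042] tip z 0.2052 F [ 0.38  0.19 -0.17] w 0.999 q [-70.9  17.2  87.2  -0.   75.7  -3.8]
R [[-0.0, 0.389, -0.921], [0.001, -0.921, -0.389], [-1.0, -0.001, -0.0]]
rotvec rad [-1.171e+00 -6.000e-04  9.000e-04] shift world [ 0.3629  0.2786 -0.1042] tool [ 0.1043 -0.1152 -0.4427] in goal frame [ 0.1042  0.3629 -0.2786]
[[ 0.70168023 -0.19155285  0.        ]] [[ 0.71513984 -0.073961    0.035     ]] [[ 0.42887973 -0.16374789  0.015     ]] [[ 0.46324359 -0.05914965  0.01      ]]
```

>>> carry_out --commands "-0.147 0 0 0 0 0 0.36;-0.147 0 0 0 0 0 0.36;-0.147 0 0 0 0 0 0.36;-0.147 0 0 0 0 0 0.36;-0.147 0 0 0 0 0 0.36;-0.147 0 0 0 0 0 0.36;-0.147 0 0 0 0 0 0.36;-0.142 0 0 0 0 0 0.36;0 0 0 0 0 0 0.36" --newtons 20

```text
t: 1.0
tool_pos: [0.214, -0.5065, 0.401]
ee_rot: [-162.6, 89.6, 109.1]
ft_force: [-0.1, 0.1, -0.0]
gripper_width: 0.638
```

```bash
python3 -c "
from bench import env
from h import *
plan(env,(.577,-.228,.30))"
```

```text
t 1.0 pos [ 0.214  -0.5065  0.401 ] tip z 0.202 F [-0.15  0.15 -0.04] w 0.638 q [-70.9  17.4  87.4  -0.   75.7 -72.7]
R [[-0.002, 1.0, 0.03], [0.007, 0.03, -1.0], [-1.0, -0.002, -0.007]]
rotvec rad [ 0.0305 -0.0071  0.0023] shift world [ 0.363   0.2785 -0.101 ] tool [ 0.102   0.3715 -0.2666] in goal frame [ 0.101   0.363  -0.2785]
```

>>> carry_out --commands "0.0305 -0.007 0.002 0 0 0 0.36;0 0 0 0 0.036 -0.028 0.36;0 0 0 0 0.036 -0.028 0.36;0 0 0 0 0.036 -0.028 0.36;0 0 0 0 0.036 -0.028 0.36;0 0 0 0 0.036 -0.028 0.36;0 0 0 0 0.036 -0.028 0.36;0 0 0 0 0.036 -0.028 0.36;0 0 0 0 0.036 -0.028 0.36;0 0 0 0 0.036 -0.028 0.36;0 0 0 0 0.036 -0.028 0.36;0 0 0 0 0 0 0.36;0 0 0 0 0 0 0.36"

```text
t: 2.3
tool_pos: [0.5966, -0.2272, 0.3985]
ee_rot: [34.8, 89.9, -59.7]
ft_force: [-0.6, -0.1, -0.6]
gripper_width: 0.641
```

```bash
python3 -c "
from bench import env
from h import *
plan(env,(.577,-.228,.30))
f=env.grab_frame('scene');cv2.imwrite('pics/s1.png',f['img'])"
```

```text
t 2.3 pos [ 0.5966 -0.2272  0.3985] tip z 0.1995 F [-0.64 -0.1  -0.63] w 0.641 q [-24.1  28.9  71.7  -0.1  79.3 -19.6]
R [[0.001, 0.997, -0.079], [-0.002, -0.079, -0.997], [-1.0, 0.001, 0.002]]
rotvec rad [-0.0787  0.0018 -0.0011] shift world [-0.0196 -0.0008 -0.0985] tool [ 0.0985 -0.0196  0.0021] in goal frame [ 0.0985 -0.0196  0.0008]
```

View pics/s1.png

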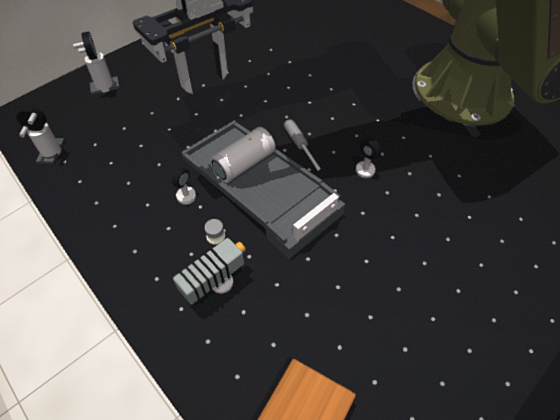

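>>> carry_out --commands "-0.0787 0.002 -0.001 0 -0.01 0 0.36;0 0 0 0.015 -0.01 0 0.36;0 0 0 0.03 0 0 0.36;0 0 0 0.03 0 0 0.36;0 0 0 0.02 0 0 0.36;0 0 0 0 0 0 0.36;0 0 0 0 0 0 0.36"

```text
t: 3.05
tool_pos: [0.5699, -0.2331, 0.3036]
ee_rot: [64.7, 89.8, -26.5]
ft_force: [-1.2, -0.0, 0.3]
gripper_width: 0.638
```

```bash
python3 -c "
from bench import env
from h import *
plan(env,(.577,-.229,.238))
f=env.grab_frame('scene');cv2.imwrite('pics/s2.png',cv2.resize(f['img'][60:260,120:380],None,fx=3,fy=3))
f=env.grab_frame('top');cv2.imwrite('pics/t2.png',cv2.resize(f['img'][140:360,220:500],None,fx=2.7,fy=2.7))"
```

```text
t 3.05 pos [ 0.5699 -0.2331  0.3036] tip z 0.1046 F [-1.18 -0.    0.33] w 0.638 q [-25.7  30.8  81.9  -0.   67.  -24.4]
R [[0.004, 1.0, -0.021], [-0.002, -0.021, -1.0], [-1.0, 0.004, 0.002]]
rotvec rad [-0.0212  0.0019 -0.0039] shift world [ 0.0071  0.0041 -0.0656] tool [ 0.0656  0.0068 -0.0044] in goal frame [ 0.0656  0.0071 -0.0041]
```

View pics/s2.png

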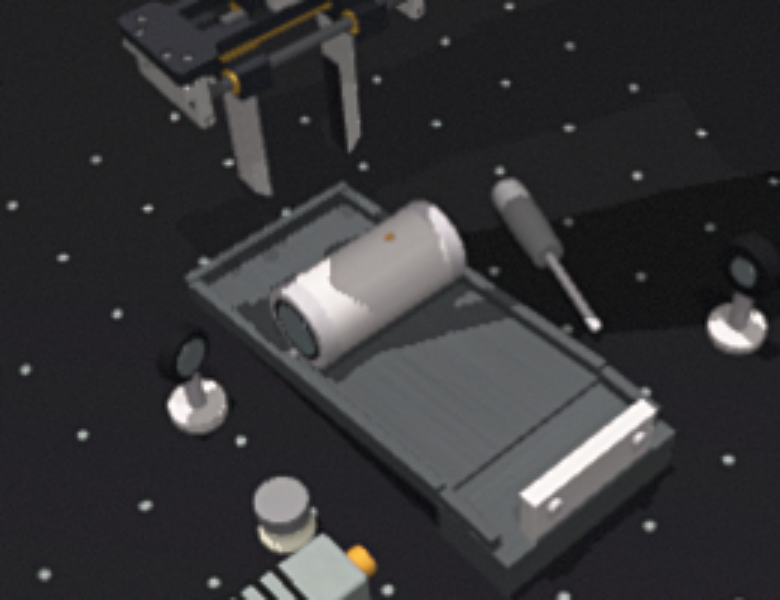

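View pics/t2.png

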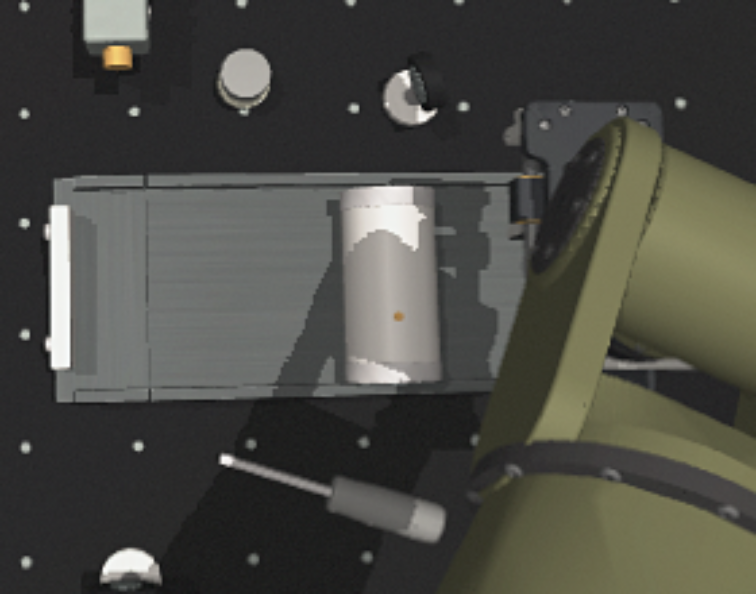

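>>> carry_out --commands "-0.021 0.002 -0.004 0.005 0.007 -0.004 0.36;0 0 0 0.01 0 0 0.36;0 0 0 0.01 0 0 0.36;0 0 0 0.01 0 0 0.36;0 0 0 0.01 0 0 0.36;0 0 0 0 0 0 0.36"

```text
t: 3.75
tool_pos: [0.5781, -0.2286, 0.257]
ee_rot: [66.3, 89.8, -23.5]
ft_force: [-0.2, 0.1, -0.8]
gripper_width: 0.641
```

```bash
python3 -c "
from bench import env
from h import *
plan(env,(.577,-.227,.238))
f=env.grab_frame('scene');cv2.imwrite('pics/s3.png',cv2.resize(f['img'][60:260,120:380],None,fx=3,fy=3))"
```

```text
t 3.75 pos [ 0.5781 -0.2286  0.257 ] tip z 0.058 F [-0.23  0.09 -0.81] w 0.641 q [-25.   34.7  82.6   0.   62.5 -25.1]
R [[0.003, 1.0, 0.002], [-0.001, 0.002, -1.0], [-1.0, 0.003, 0.001]]
rotvec rad [ 0.0022  0.0012 -0.0028] shift world [-0.0011  0.0016 -0.019 ] tool [ 0.019  -0.0011 -0.0017] in goal frame [ 0.019  -0.0011 -0.0016]
```

View pics/s3.png

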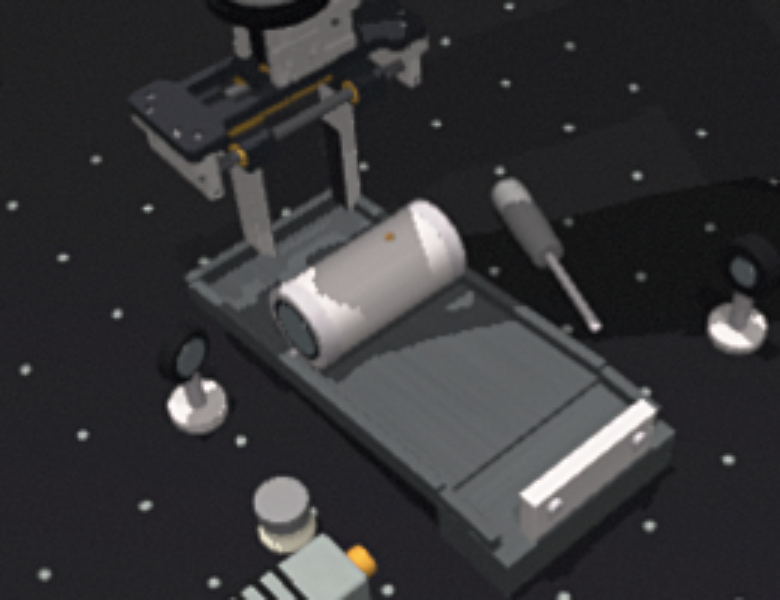

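>>> carry_out --commands "0 0 0 0.008 0 0 0.36;0 0 0 0.008 0 0 0.36;0 0 0 0.006 0 0 0.36;0 0 0 0 0 -0.004 0.36;0 0 0 0 0 -0.004 0.36;0 0 0 0 0 -0.003 0.36;0 0 0 0 0 -0.003 0.36;0 0 0 0 0 -0.003 0.36"

```text
t: 4.6
tool_pos: [0.5785, -0.2106, 0.235]
ee_rot: [66.2, 89.7, -23.7]
ft_force: [0.0, 0.2, -0.6]
gripper_width: 0.64
```

```bash
python3 -c "
from bench import env
from h import *
plan(env,(.577,-.227,.238))
f=env.grab_frame('scene');cv2.imwrite('pics/s4.png',cv2.resize(f['img'][60:260,120:380],None,fx=3,fy=3))"
```

```text
t 4.6 pos [ 0.5785 -0.2106  0.235 ] tip z 0.036 F [ 0.05  0.24 -0.62] w 0.64 q [-23.4  35.6  84.4  -0.   59.6 -23.5]
R [[0.005, 1.0, 0.002], [-0.002, 0.002, -1.0], [-1.0, 0.005, 0.002]]
rotvec rad [ 0.0019  0.0024 -0.0053] shift world [-0.0015 -0.0164  0.003 ] tool [-0.003  -0.0015  0.0165] in goal frame [-0.003  -0.0015  0.0164]
```

View pics/s4.png

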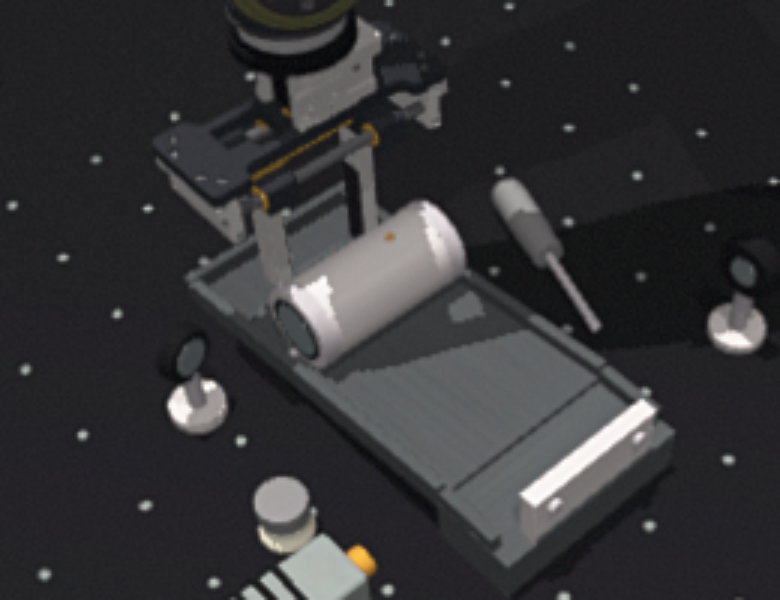

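>>> carry_out --commands "0 0 0 0 0 -0.003 0.36;0 0 0 0 0 -0.003 0.36;0 0 0 -0.0004 0 -0.003 0.36;0 0 0 -0.0004 0 -0.003 0.36;0 0 0 -0.0004 0 -0.003 0.36;0 0 0 -0.0004 0 -0.003 0.36;0 0 0 -0.0004 0 -0.003 0.36;0 0 0 -0.0004 0 -0.003 0.36;0 0 0 -0.0004 0 -0.003 0.36;0 0 0 -0.0004 0 -0.003 0.36;0 0 0 -0.0004 0 -0.003 0.36;0 0 0 -0.0004 0 -0.003 0.36"

```text
t: 5.85
tool_pos: [0.5785, -0.1715, 0.2399]
ee_rot: [62.3, 89.6, -27.5]
ft_force: [-0.8, -2.0, 0.1]
gripper_width: 0.64
```

```bash
python3 -c "
from bench import env
from h import *
plan(env,(.577,-.227,.238))
f=env.grab_frame('scene');cv2.imwrite('pics/s5.png',cv2.resize(f['img'][60:260,120:380],None,fx=3,fy=3))
f=env.grab_frame('top');cv2.imwrite('pics/t5.png',cv2.resize(f['img'][140:360,220:500],None,fx=2.7,fy=2.7))"
```

```text
t 5.85 pos [ 0.5785 -0.1715  0.2399] tip z 0.0409 F [-0.79 -1.96  0.09] w 0.64 q [-20.   33.9  86.5  -0.1  59.1 -20.1]
R [[0.007, 1.0, 0.002], [-0.003, 0.002, -1.0], [-1.0, 0.007, 0.003]]
rotvec rad [ 0.0019  0.0035 -0.0067] shift world [-0.0015 -0.0555 -0.0019] tool [ 0.0021 -0.0016  0.0555] in goal frame [ 0.0019 -0.0015  0.0555]
```

View pics/s5.png

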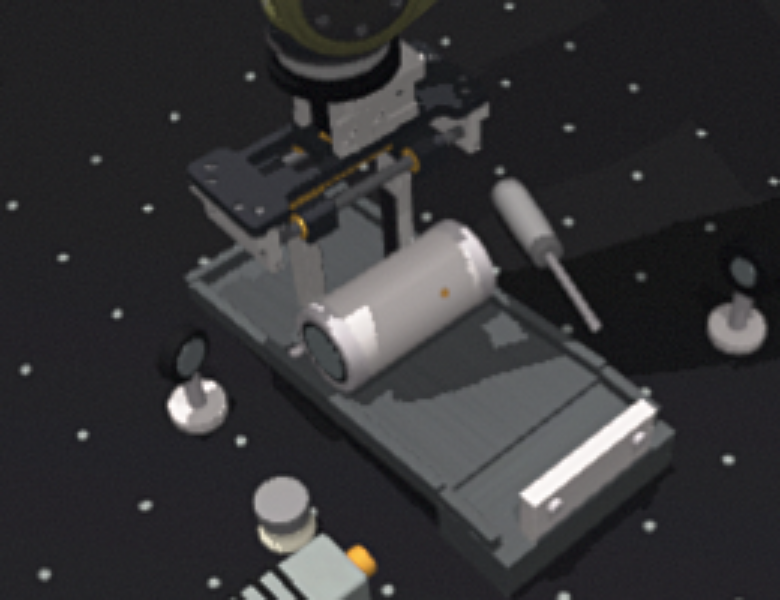

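View pics/t5.png

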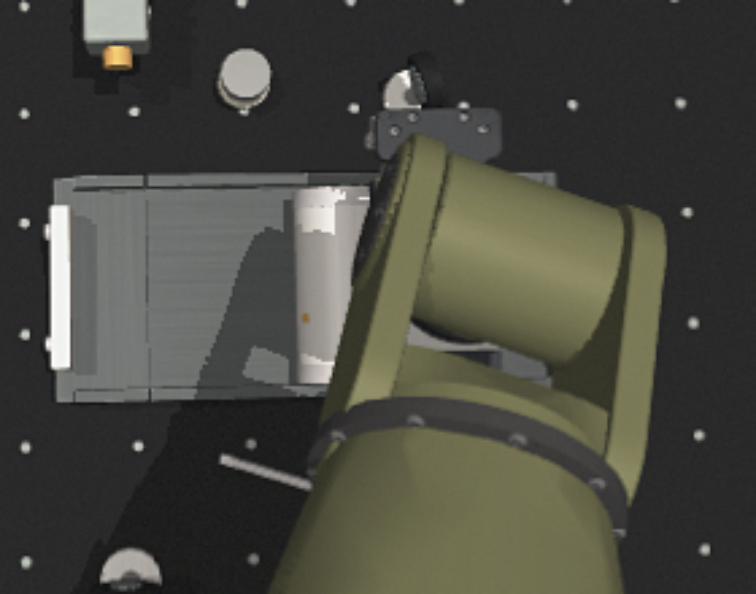

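>>> carry_out --commands "0 0.0035 -0.0067 -0.0004 0 -0.003 0.36;0 0 0 -0.0004 0 -0.003 0.36;0 0 0 -0.0004 0 -0.003 0.36;0 0 0 -0.0004 0 -0.003 0.36;0 0 0 -0.0004 0 -0.003 0.36;0 0 0 -0.0004 0 -0.003 0.36;0 0 0 -0.0004 0 -0.003 0.36;0 0 0 -0.0004 0 -0.003 0.36;0 0 0 -0.0004 0 -0.003 0.36;0 0 0 -0.0004 0 -0.003 0.36;0 0 0 -0.0004 0 -0.003 0.36;0 0 0 -0.0004 0 -0.003 0.36;0 0 0 -0.0004 0 -0.003 0.36;0 0 0 -0.0004 0 -0.003 0.36;0 0 0 -0.0004 0 -0.003 0.36;0 0 0 -0.0004 0 -0.003 0.36;0 0 0 -0.0004 0 -0.003 0.36;0 0 0 -0.0004 0 -0.003 0.36"

```text
t: 7.75
tool_pos: [0.5783, -0.1129, 0.2478]
ee_rot: [-115.8, 90.0, 154.3]
ft_force: [-0.1, -1.5, 0.1]
gripper_width: 0.64
```

```bash
python3 -c "
from bench import env
from h import *
plan(env,(.577,-.043,.238))
f=env.grab_frame('scene');cv2.imwrite('pics/s6.png',cv2.resize(f['img'][60:260,120:380],None,fx=3,fy=3))
f=env.grab_frame('top');cv2.imwrite('pics/t6.png',cv2.resize(f['img'][140:360,220:500],None,fx=2.7,fy=2.7))"
```

```text
t 7.75 pos [ 0.5783 -0.1129  0.2478] tip z 0.0488 F [-0.11 -1.52  0.09] w 0.64 q [-14.6  31.8  88.7   0.   59.5 -14.7]
R [[-0.001, 1.0, 0.002], [0.0, 0.002, -1.0], [-1.0, -0.001, -0.0]]
rotvec rad [ 0.002  -0.0004  0.0008] shift world [-0.0013  0.0699 -0.0098] tool [ 0.0098 -0.0012 -0.0699] in goal frame [ 0.0098 -0.0013 -0.0699]
```

View pics/s6.png

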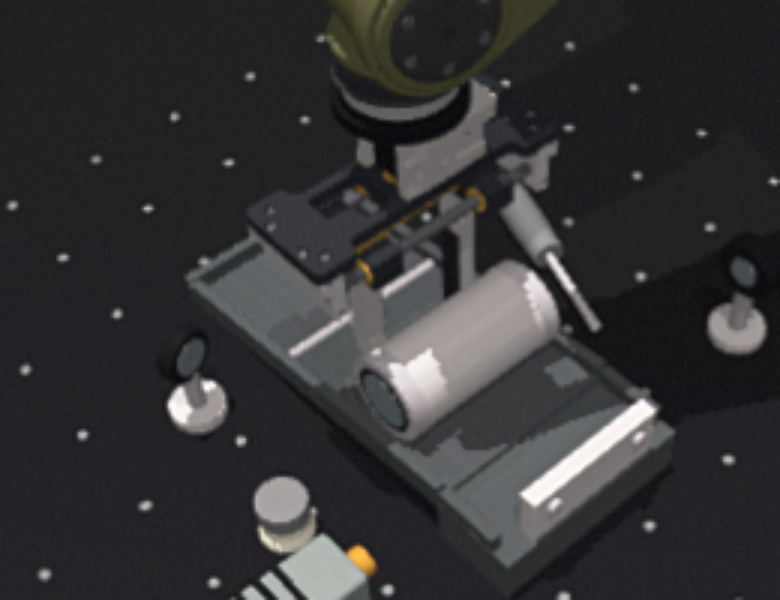

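View pics/t6.png

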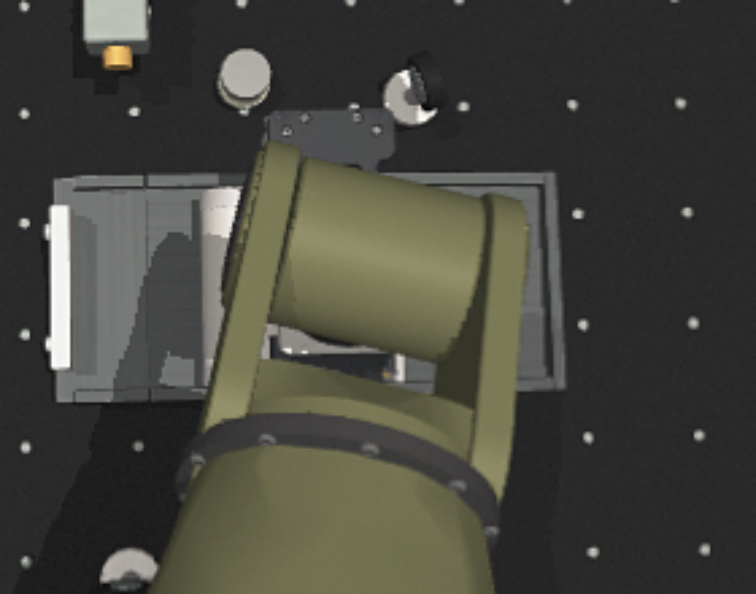

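>>> carry_out --commands "0 0 0 -0.0004 0 -0.003 0.36;0 0 0 -0.0004 0 -0.003 0.36;0 0 0 -0.0004 0 -0.003 0.36;0 0 0 -0.0004 0 -0.003 0.36;0 0 0 -0.0004 0 -0.003 0.36;0 0 0 -0.0004 0 -0.003 0.36;0 0 0 -0.0004 0 -0.003 0.36;0 0 0 -0.0004 0 -0.003 0.36;0 0 0 -0.0004 0 -0.003 0.36;0 0 0 -0.0004 0 -0.003 0.36;0 0 0 -0.0004 0 -0.003 0.36;0 0 0 -0.0004 0 -0.003 0.36;0 0 0 -0.0004 0 -0.003 0.36;0 0 0 -0.0004 0 -0.003 0.36;0 0 0 -0.0004 0 -0.003 0.36;0 0 0 -0.0004 0 -0.003 0.36"

```text
t: 9.45
tool_pos: [0.5782, -0.0608, 0.2547]
ee_rot: [-114.3, 89.9, 155.8]
ft_force: [-0.4, -1.2, 0.6]
gripper_width: 0.638
```

```bash
python3 -c "
from bench import env
from h import *
plan(env,(.577,-.043,.238))
f=env.grab_frame('scene');cv2.imwrite('pics/s7.png',cv2.resize(f['img'][60:260,120:380],None,fx=3,fy=3))"
```

```text
t 9.45 pos [ 0.5782 -0.0608  0.2547] tip z 0.0557 F [-0.43 -1.22  0.63] w 0.638 q [-9.6 30.4 89.9  0.  59.8 -9.7]
R [[-0.001, 1.0, 0.002], [0.0, 0.002, -1.0], [-1.0, -0.001, -0.0]]
rotvec rad [ 0.002  -0.0004  0.0009] shift world [-0.0012  0.0178 -0.0167] tool [ 0.0167 -0.0011 -0.0178] in goal frame [ 0.0167 -0.0012 -0.0178]
```

View pics/s7.png

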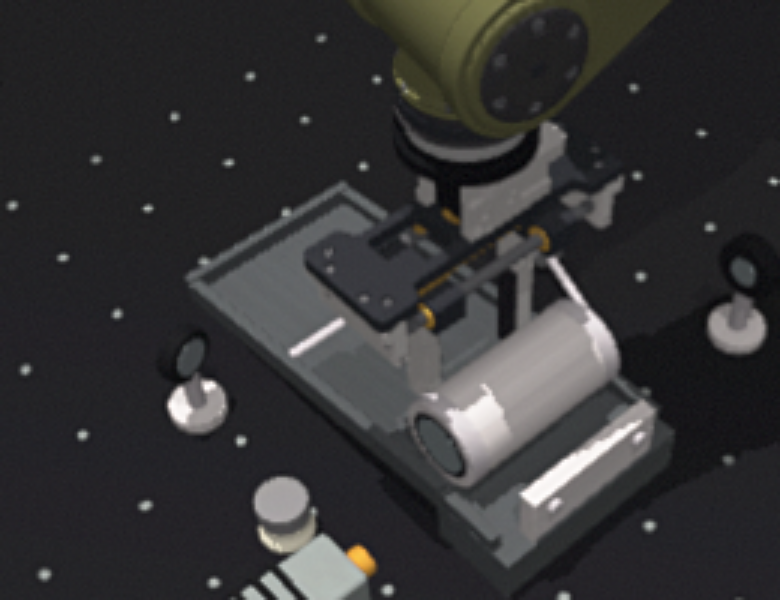

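>>> carry_out --commands "0 0 0 -0.0004 0 -0.003 0.36;0 0 0 -0.0004 0 -0.003 0.36;0 0 0 -0.0004 0 -0.003 0.36;0 0 0 -0.0002 0 -0.003 0.36;0 0 0 0 0 -0.003 0.36;0 0 0 0 0 -0.002 0.36;0 0 0 0 0 0 0.36"

```text
t: 10.2
tool_pos: [0.5781, -0.0414, 0.2561]
ee_rot: [-128.7, 89.9, 141.4]
ft_force: [-0.3, 0.7, -0.4]
gripper_width: 0.644
```

```bash
python3 -c "
from bench import env
from h import *
plan(env,(.577,-.043,.238))
f=env.grab_frame('scene');cv2.imwrite('pics/s8.png',cv2.resize(f['img'][60:260,120:380],None,fx=3,fy=3))"
```

```text
t 10.2 pos [ 0.5781 -0.0414  0.2561] tip z 0.0571 F [-0.31  0.66 -0.37] w 0.644 q [-7.7 30.1 90.2  0.1 59.8 -7.9]
R [[-0.001, 1.0, 0.003], [0.001, 0.003, -1.0], [-1.0, -0.001, -0.001]]
rotvec rad [ 0.0025 -0.0011  0.0014] shift world [-0.0011 -0.0016 -0.0181] tool [ 0.0181 -0.001   0.0016] in goal frame [ 0.0181 -0.0011  0.0016]
```

View pics/s8.png

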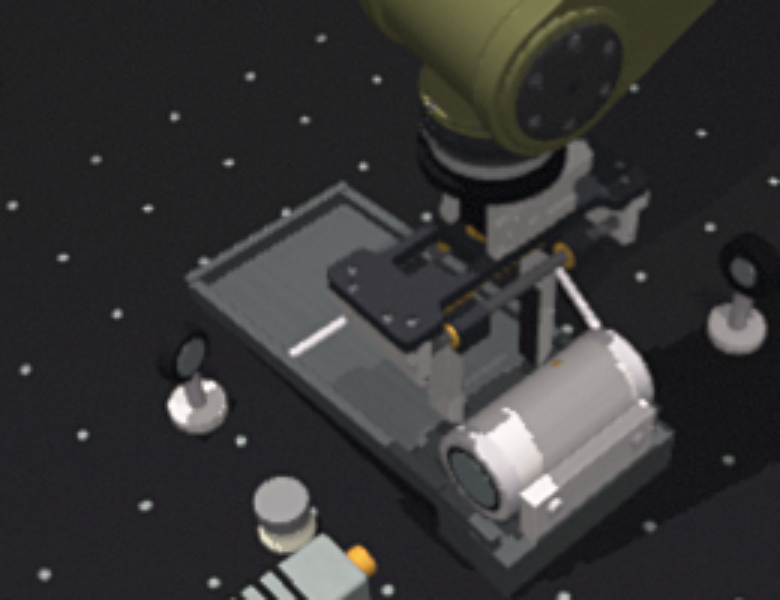

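The tube has dropped against the stop and the push force is gone, so I'll back off downhill and then go up.

>>> carry_out --commands "0 0 0 0 0 0.005 0.36;0 0 0 0 0 0.01 0.36;0 0 0 0 0 0.01 0.36;0 0 0 -0.01 0 0 0.36;0 0 0 -0.02 0 0 0.36;0 0 0 -0.03 0 0 0.36;0 0 0 -0.03 0 0.02 0.36;0 0 0 -0.02 0 0.03 0.36;0 0 0 -0.01 0 0.03 0.36;0 0 0 0 0 0.03 0.36;0 0 0 0 0 0.03 0.36;0 0 0 0 0 0.03 0.36;0 0 0 0 0 0.03 0.36;0 0 0 0 0 0.02 0.36;0 0 0 0 0 0 0.36;0 0 0 0 0 0 0.36"

```text
t: 11.85
tool_pos: [0.5756, -0.3006, 0.3913]
ee_rot: [64.6, 89.7, -25.6]
ft_force: [0.6, 0.2, -0.1]
gripper_width: 0.638
```

Run:
```python
from bench import env
from h import *
import pickle
f=env.grab_frame('top');s=env.grab_frame('scene');pickle.dump((f,s),open('f9.pkl','wb'))
cv2.imwrite('pics/t9.png',cv2.resize(f['img'][140:360,210:490],None,fx=2.7,fy=2.7));cv2.imwrite('pics/s9.png',cv2.resize(s['img'][60:260,120:380],None,fx=3,fy=3))
o=env.observe();print(o['t'],o['tool_pos'],o['ft_force'])
g=cv2.cvtColor(f['img'],cv2.COLOR_BGR2GRAY);m=(g>125).astype(np.uint8)
for c in cv2.findContours(m,0,2)[0]:
    if cv2.contourArea(c)>100:
        r=cv2.minAreaRect(c);print(np.round(r[0],1),np.round(r[1],1),round(r[2],1),cv2.contourArea(c),ray(f,[r[0]],.0666).round(4))
```

```text
11.95 [ 0.57581262 -0.29997022  0.39126002] [-0.18993675  0.34384902  0.72236567]
[268.3 348.8] [22.  11.7] 3.0 162.0 [[0.4084 0.0024 0.0666]]
[540.  280.5] [16.5 35.8] 26.6 350.0 [[ 0.511  -0.4558  0.0666]]
[366.1 245. ] [72.1  4.4] 88.0 199.0 [[ 0.5761 -0.1636  0.0666]]
[264. 246.] [74. 34.] 90.0 2410.5 [[0.5773 0.0075 0.0666]]
[241.  241.5] [ 8. 69.] 0.0 384.5 [[0.5854 0.046  0.0666]]
[369.9 177.1] [20.  14.1] 56.3 146.0 [[ 0.6914 -0.174   0.0666]]
[311.6 168.3] [21.1 17.5] 59.0 235.0 [[ 0.7081 -0.0751  0.0666]]
[262.5 146. ] [18. 23.] 90.0 380.0 [[0.7484 0.0082 0.0666]]
[262.  95.] [ 6. 22.] 90.0 110.0 [[0.8392 0.0082 0.0666]]
[548.8  73.3] [15.  28.9] 28.3 205.0 [[ 0.8736 -0.4999  0.0666]]
[279.5  75. ] [150. 559.] 90.0 34259.5 [[ 0.875  -0.0228  0.0666]]
```

View pics/t9.png

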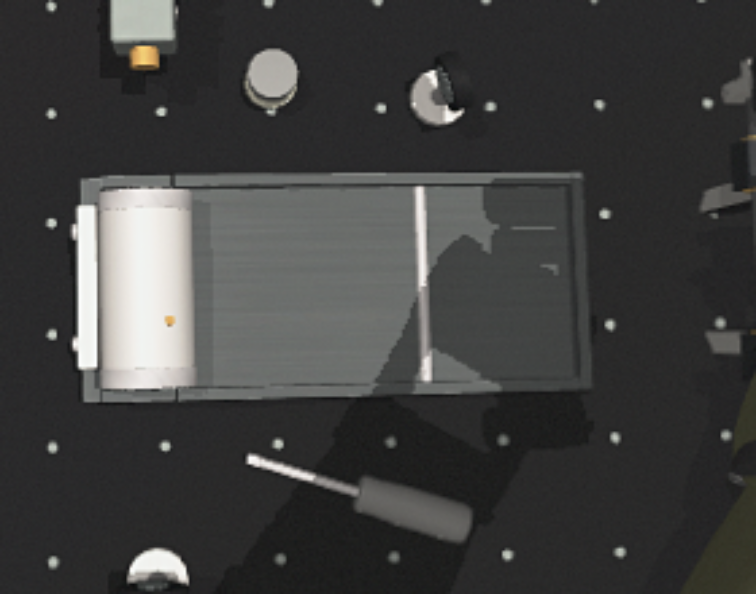

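View pics/s9.png

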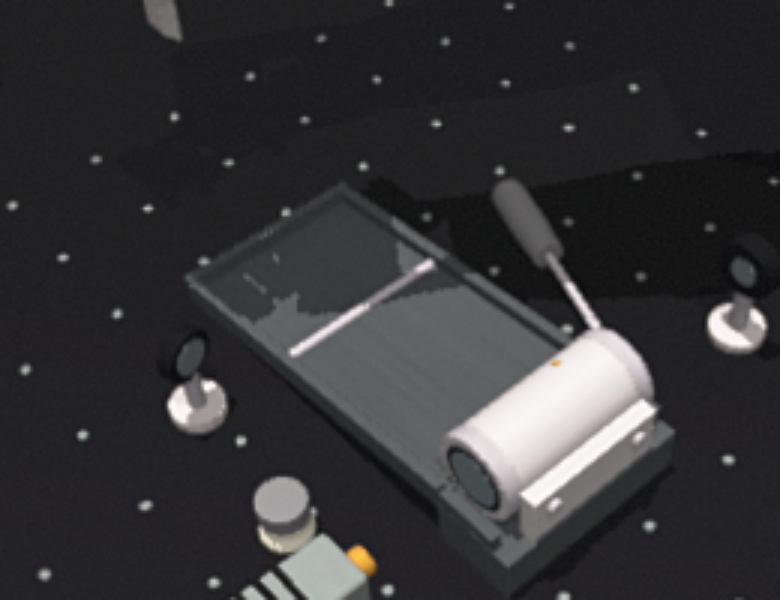

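Seen from the top, the tube (264, 246 px) lies at world (0.577, 0.0075). The seat estimate is (0.577, 0.0068). The tube is square against the stop, and the jar, lens mount and screwdriver are where they were. The hand is well clear, so I'm handing in.

```bash
python3 -c "
from bench import env
env.hand_in();print(env.observe()['t'])"
```

```text
the job is handed in; nothing more can be done
the job is handed in; nothing more can be done
```

I pushed the tube up the ramp from behind at about 32 mm/s with the two fingers part open, until it rolled over the top edge and dropped into the cradle. I then backed the hand off downhill and raised it clear, and handed the job in at about 12 s. `hand_in` gives no verdict, so these are my own checks.

- **Tube position:** the last top view puts the tube's centre at world (0.577, 0.0075). My estimate of the seat is (0.577, 0.0068), so it is under 1 mm off along the ramp, with the camera calibration good to about 2 mm. It looks square against the stop. I did not measure its height separately.
- **Pushing force:** the wrist force was about 1 to 2 N on the tube at the points where I stopped to look, including in the upper part of the ramp. It was not recorded between those points.
- **Bystanders:** the jar, the lens mount and the screwdriver look unmoved in both views.
- **Hand:** it is well clear of everything, and the wrist reads about zero force.

No check failed or disagreed.

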